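# Work the jammed wedge out from under the supply-bay gate and shut the gate

### The arm

A 6-joint arm with a two-finger parallel gripper is mounted at the origin on the work surface. World frame = base frame: x ahead of the robot, y to its left, z up, the work surface at z = 0. Lengths are in m, angles in degrees, forces in N, time in s.
With the tool pointing down it reaches from about 0.15 to 0.775 m from the base axis. Payload 6.1 kg.
Tool frame: the origin (TCP) lies where the fingers leave the gripper's body, on its centre line; the fingertips stand 73 mm ahead of it and the grasp point (between the pads) lies 54 mm ahead of it (tips_ahead is the distance from the TCP to the fingertips, in m); z points along the fingers, y is the direction in which the jaws open and shut (so a half turn about z gives the same grasp; the last joint's range is limited). The gripper opens to 85 mm and grips with 20 to 120 N. Pads are 22 mm wide; open, the fingers measure 114 mm over their backs; the gripper's body (76 mm by 85 mm) begins 54 mm behind the grasp point. The pads swing forward as they close: fully open they stand 13 mm farther back than shut.
Start: joints at [-65.432, 7.208, -2.269, 80.523, 0, 90], TCP at [0.218, -0.477, 0.304] pointing down, gripper open.
Joint ranges: [-155.77, 155.77], [-54.66, 111.73], [-72.52, 77.12], [-102.08, 115.82], [-83.92, 84.16], [-180, 180]. Speed limits (degrees/s): [136.94, 136.94, 172.46, 180, 180, 180].

### API

Orientations are given as a 3x3 rotation matrix whose columns are the frame's x, y, z axes.
In Python, from bench import observe, capture, close_job, tips_ahead gives the robot as it stands. The module is installed in compiled form; this text tells all that it offers.
- The arm moves only by the tool carry_out, never from a script. Its arguments are lists of equal length, an entry for each row: "jaw": the closure, from 0 (fully open) to 1 (shut); "offset": the shift along the world's x, y, z in units of 40 mm (1.0 is 40 mm), a list of three; "rotation": the turn, a rotation vector about the world's x, y, z in units of 5 degrees (1.0 is 5 degrees), a list of three. A call has 1 to 20 rows; each row shifts and turns the commanded pose from where the row before left it; what a row does not reach is not made up. A row lasts 1/10 s, in which the tool goes at most 50 mm and 8.59 degrees, less where a joint would pass 70% of its speed; a pose out of reach is approached as far as the arm can. A call is refused whole if a number of a shift passes 1 or a number of a turn 1, either way. A call with a gripper value outside its range is refused whole. The fingers move at their own pace and stop on an object; "force" is the grip in N (left out, the last holds). Time passes only in rows, so rows that do not move let the fingers close. It gives the time, the measured TCP pose, the force and the opening at its end, in the units of the state.
- observe(): the state, without advancing time (a new reading comes with each control period).
- capture(name): name is "side" or "top" or "wrist"; returns a dict with "color" (400x640x3 uint8, red, green, blue), "camera_matrix" (3x3 intrinsics, pixels), "R" (3x3) and "t" (3): a world point X has camera coordinates R X + t. Camera axes: x right, y down, z forward; pixel columns grow to the right and rows downward; lengths in m; the calibration is good to about 2 mm. A picture is of the moment at which its call begins. There is no depth.
- close_job(): hands the job in, once; it reports no verdict.
The state is a dict: "time": time; "joints": joint angles; "qvel": joint speeds; "joint_torque": joint torques, N m; "ee_pos": TCP position; "orientation": TCP orientation; "ft_force": force on the tool from outside, world axes, zero at the start; "wrist_torque": the same for the moment, N m; "width": finger opening in m.
Only numpy, scipy, OpenCV 4.12 (cv2) and the standard library are available. Lean on these libraries where they do the work, as an engineer would, in place of code of your own. Each camera call takes 0.05 s, during which the arm holds its last target.

### The job

The drop gate of the supply bay is propped open by the orange wedge, which is jammed under it: work the wedge loose with small side-to-side pulls on its loop until it slides free (a straight yank only drags the whole bay along), without shifting the bay or forcing the gate up. Leave the wedge lying flat with its middle on the teal mat, and press the gate down fully shut. Do not disturb the bin, the jar or the carton.

Things in the scene. Friction and masses are not known exactly. Their poses are not given: they have to be found in the camera images.
- bay: beige and brown supply bay, 170 x 200 mm, 95 mm high, 2.6 kg, standing loose on the counter (it slides under about 16 to 22 N sideways). Origin on its underside, on the gate line, midway across; +x points into the bay, away from the open mouth, z up. It reaches from x = -30 to x = +140 mm.
- bay_mouth (a point): middle of the steel sill under the gate, on the gate line, 16 mm above the counter; the wedge lies on the sill (24 mm deep). Axes as the bay. Two steel rails (inner faces 24 mm either side of the middle, bay x = -30 to +30 mm, tops 36 mm above the counter) let the jammed wedge swing about 11 degrees to either side.
- gate (a joint): height of the gate's rubber lower edge above the sill, m: 0 = shut, about 0.020 when propped. A spring presses it down (about 28 N on the wedge at first, less as the wedge comes out); once the wedge is out friction stops it about 4 to 5 mm short, and about 10 N pressed on its bar shuts it; it then stays shut.
- gate_bar (a point): middle of the upper face of the gate's aluminium press bar, 150 mm long (along the bay's y) and 30 mm deep, highest part of the bay; 105 mm above the counter when the gate is shut, 125 mm when propped. Axes as the bay.
- wedge_loop (a point): centre of the opening of the flat rectangular pull loop at the wedge's thick end, half-way up the loop. The opening is 46 mm long (wedge x) by 48 mm wide (wedge y), open above and below, so shut fingers can be dipped in; its bars are 8 mm thick and 16 mm tall, undersides 18 mm above the counter while jammed. Wedge x points from the loop to the thin nose, z up.
- wedge_mid (a point): middle of the orange wedge, 72 mm from the loop centre towards the nose, 14 mm above its flat underside. The body is 36 mm wide and 110 mm long and tapers from 36 mm thick at the loop end to 12 mm at the nose; with the loop it is 170 mm long; about 0.22 kg. Axes as wedge_loop.
- wedge_nose (a point): lower half of the wedge's thin end, 138 mm from the loop centre and 6 mm above the wedge's underside. It starts about 36 mm beyond the gate line (bay x = +36 mm); the wedge is free when it has come out in front of the gate line. Axes as wedge_loop.
- mat: flat teal mat on the counter, 160 mm (x) by 200 mm (y), 1 mm thick, origin at its centre. It lies to the left or the right.
- bin: lilac open bin with packs in it, 150 x 110 x 60 mm, 0.5 kg, loose; leave alone. Origin at the centre of its underside.
- jar: white jar with a blue cap, 60 mm wide, 110 mm high, loose; leave alone. Origin at the centre of its underside.
- carton: small brown carton, 70 x 110 x 60 mm, loose; leave alone. Origin at the centre of its underside.
- wedge: the orange wedge as a whole; origin on its underside, 102 mm from the loop centre towards the nose and 36 mm from the nose. Axes as wedge_loop.
There are look-alikes about, which are no part of the job. Of the things that look like the wedge, the middle-sized one is meant.

How it is judged (in metres and radians):
On the way:
1. the wedge's nose has come out in front of the gate line and the gate has dropped (x of wedge_nose in the frame of bay below -0.006 m and value of joint gate below 0.011 m), for 0.2 s.
At the end, for the whole second after the job is handed in: The gate is shut (joint below 2 mm); the wedge lies still, right way up and flat on the counter (within 0.15 rad), its middle over the mat's 160 x 200 mm; the bay has not been shifted by 20 mm or more and the bystanders stand where they were (within 30 mm, the jar upright) (value of joint gate below 0.002 m and x of wedge_mid in the frame of mat between -0.08 and 0.08 m and y of wedge_mid in the frame of mat between -0.1 and 0.1 m and height (world z) of wedge_mid below 0.022 m and angle between wedge_mid's own z axis and vertical below 0.15 rad and linear speed of wedge below 0.02 m/s); the robot touches nothing.
It fails at once if the bay is shifted by more than 20 mm (distance of bay from where it was at the start of the episode above 0.02 m).
It fails at once if the gate is forced up, more than 4 mm above where the wedge held it (value of joint gate above 0.0245 m).
It fails at once if the bin, jar or carton is moved by more than 30 mm, or the jar is tipped (distance of any of bin, jar, carton from where it was at the start of the episode above 0.03 m or angle between jar's own z axis and vertical above 0.3 rad).
It also fails if it takes over 67 s, if anything falls off the work surface, if the arm or the gripper's body presses on something with over 40 N, if the wrist force passes 120 N, or if a joint passes its speed limit or range.

## Working session

There is one attempt and no reset: what is moved stays moved. The work goes in short steps, Python scripts to look and compute and a tool call to move; the robot and the scene stay as the last step left them, time stands still between calls to the robot, and variables do not carry over. Pictures are saved under pics/ and viewed, and the job is handed in when it is done.

Besides the shell and the picture viewer there is one more tool, called as name(argument=value, ...), one argument or row to a line, values as JSON. carry_out: Moves the arm, as the interface text tells. Its arguments: {"type":"object","properties":{"jaw":{"type":"array"},"offset":{"type":"array"},"rotation":{"type":"array"},"force":{"type":"number"}},"required":["jaw","offset","rotation"]}

```bash
mkdir -p pics
python3 - <<'E'
from bench import *
import cv2,json,numpy as np
print(observe(),tips_ahead)
for n in ["side","top","wrist"]:
    c=capture(n); cv2.imwrite(f"pics/{n}0.png",c["color"][:,:,::-1]); np.savez(f"pics/{n}0.npz",**c)
    print(n,c["camera_matrix"].round(1).tolist(),c["R"].round(3).tolist(),c["t"].round(3).tolist())
E
```

```text
{'time': 0.0, 'joints': array([-6.54328378e+01,  7.24119947e+00, -2.32929764e+00,  8.05238180e+01,
       -2.45074019e-04,  8.99996437e+01]), 'qvel': array([ 0.02475621,  0.00170525, -0.01546358,  0.04008294,  0.08127736,
        0.0246376 ]), 'joint_torque': array([-5.63554695e-04, -4.35913754e+01,  3.52924919e+01,  1.71843159e-02,
        2.93615531e-04, -7.57766799e-06]), 'ee_pos': array([ 0.21814357, -0.47719155,  0.30310591]), 'orientation': array([[ 9.09471953e-01,  4.15764708e-01, -6.88275460e-04],
       [ 4.15765278e-01, -9.09470724e-01,  1.49531517e-03],
       [-4.26710536e-06, -1.64610825e-03, -9.99998645e-01]]), 'ft_force': array([-0.10382883,  0.23549705,  0.57990185]), 'wrist_torque': array([ 0.02140782, -0.00446437, -0.01681346]), 'width': 0.08536637716863535} 0.0726
side [[373.9, 0.0, 316.9], [0.0, 373.9, 203.5], [0.0, 0.0, 1.0]] [[-0.971, -0.237, -0.005], [-0.169, 0.705, -0.689], [0.167, -0.668, -0.725]] [0.547, 0.252, 0.961]
top [[428.7, 0.0, 316.6], [0.0, 428.7, 205.0], [0.0, 0.0, 1.0]] [[0.006, -1.0, 0.005], [-0.993, -0.007, -0.121], [0.121, -0.004, -0.993]] [-0.148, 0.613, 1.159]
wrist [[289.3, 0.0, 318.1], [0.0, 289.3, 200.3], [0.0, 0.0, 1.0]] [[0.416, -0.909, -0.001], [-0.86, -0.394, 0.325], [-0.296, -0.134, -0.946]] [-0.525, -0.043, 0.381]
```

View pics/top0.png

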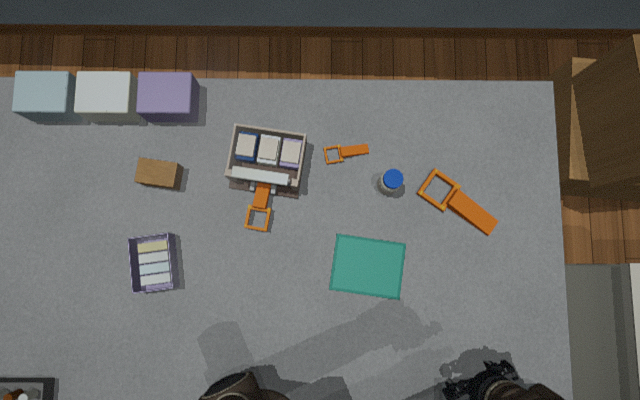

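View pics/side0.png

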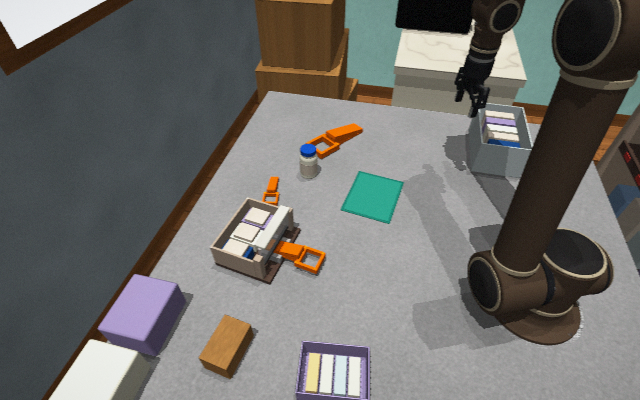

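View pics/wrist0.png

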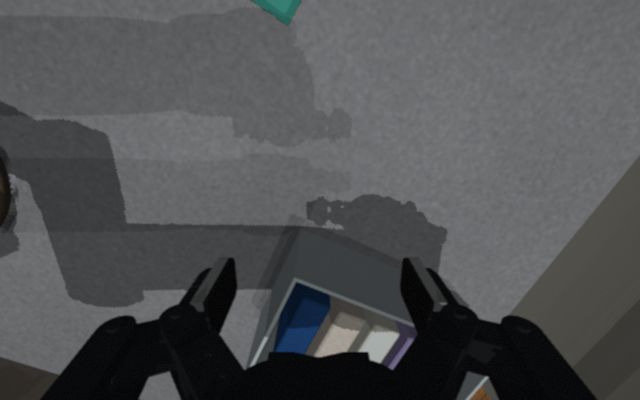

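The top view shows the jammed wedge with its loop at about (258,219) px and the bay at about (266,160). The mat is at (368,267), the jar at (391,182) and the bin at (153,263). I'll zoom in for measurement.

Run:
```python
import cv2
a=cv2.imread("pics/top0.png")[110:245,210:330]; b=cv2.imread("pics/side0.png")[180:290,200:340]
cv2.imwrite("pics/tz.png",cv2.resize(a,None,fx=4.4,fy=4.4,interpolation=cv2.INTER_CUBIC))
cv2.imwrite("pics/sz.png",cv2.resize(b,None,fx=5,fy=5,interpolation=cv2.INTER_CUBIC))
```

```text
(no output)
```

View pics/tz.png

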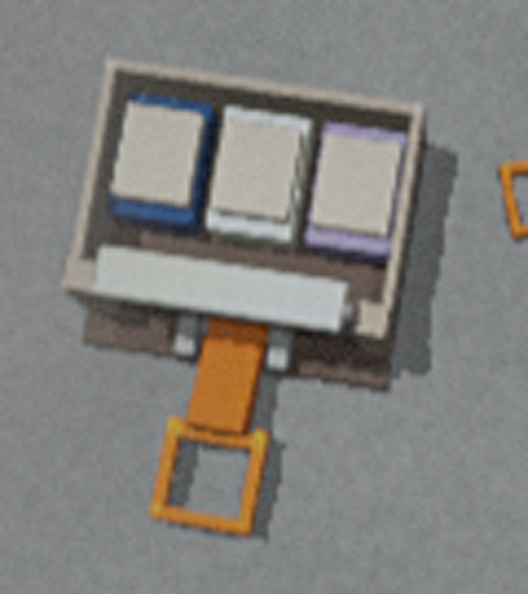

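View pics/sz.png

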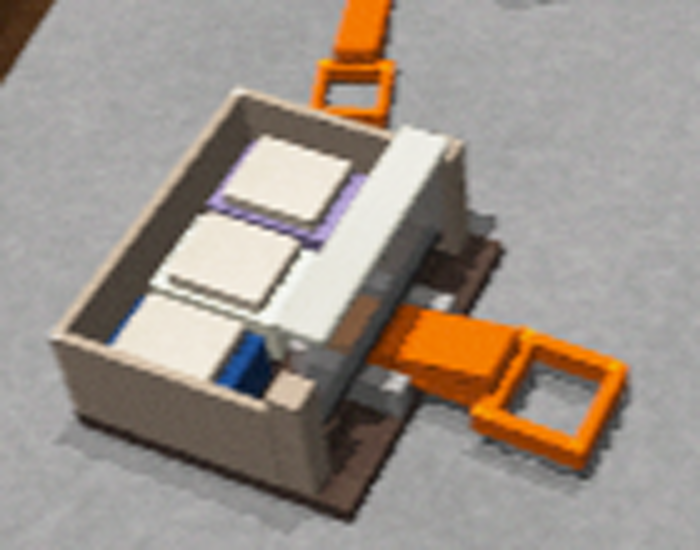

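```bash
cat > h.py <<'E'
import numpy as np,cv2
def ray(npz,px,z):
    K,R,t=npz["camera_matrix"],npz["R"],npz["t"]
    px=np.atleast_2d(np.array(px,float)); d=np.c_[px,np.ones(len(px))]@np.linalg.inv(K).T@R
    o=-R.T@t; s=(z-o[2])/d[:,2]; return o+s[:,None]*d
def proj(npz,X):
    c=np.atleast_2d(X)@npz["R"].T+npz["t"]; p=c@npz["camera_matrix"].T; return p[:,:2]/p[:,2:]
E
python3 - <<'E'
from h import *
T=np.load("pics/top0.npz");S=np.load("pics/side0.npz")
tz=lambda l:[(210+x/4.4,110+y/4.4) for x,y in l]
sz=lambda l:[(200+x/5,180+y/5) for x,y in l]
np.set_printoptions(precision=4,suppress=True)
def show(n,a):print(n,a[:,:2].tolist() if 0 else a[:,:2].round(4).tolist(),"mean",a.mean(0))
show("bay back",ray(T,tz([(108,62),(422,105)]),.095))
show("bar T",ray(T,tz([(97,246),(350,283),(340,330),(93,292)]),.125))
show("bar S",ray(S,sz([(402,127),(450,133),(320,350),(273,335)]),.125))
show("loop T",ray(T,tz([(172,420),(268,432),(250,532),(152,518)]),.034))
show("loop S",ray(S,sz([(532,330),(628,368),(582,470),(473,415)]),[.034,.034,.018,.018][0]))
show("wedge thick end",ray(T,tz([(187,424),(247,432)]),.05))
show("front base",ray(T,tz([(82,345),(390,387)]),.01))
show("mat",ray(T,[(336,234),(406,241),(400,299),(330,291)],.001))
show("bin",ray(T,[(129,236),(173,232),(178,289),(135,293)],.06))
show("jar",ray(T,[(393,179)],.11))
E
```

```text
bay back [[0.8266, 0.0801], [0.8008, -0.114]] mean [ 0.8137 -0.017   0.095 ]
bar T [[0.7044, 0.0775], [0.6832, -0.073], [0.6549, -0.0675], [0.6767, 0.079]] mean [0.6798 0.004  0.125 ]
bar S [[0.6823, -0.0652], [0.6553, -0.067], [0.6759, 0.089], [0.7018, 0.0857]] mean [0.6788 0.0106 0.125 ]
loop T [[0.6116, 0.0444], [0.6043, -0.0168], [0.5407, -0.0066], [0.5491, 0.0555]] mean [0.5764 0.0191 0.034 ]
loop S [[0.597, -0.0133], [0.539, -0.0005], [0.548, 0.0691], [0.6133, 0.0492]] mean [0.5743 0.0261 0.034 ]
wedge thick end [[0.6072, 0.0325], [0.6024, -0.0052]] mean [0.6048 0.0136 0.05  ]
front base [[0.6633, 0.1079], [0.637, -0.093]] mean [0.6501 0.0074 0.01  ]
mat [[0.5351, -0.2005], [0.5164, -0.4002], [0.354, -0.3802], [0.375, -0.1837]] mean [ 0.4451 -0.2911  0.001 ]
bin [[0.523, 0.3634], [0.5345, 0.2449], [0.3825, 0.2245], [0.3713, 0.3385]] mean [0.4528 0.2928 0.06  ]
jar [[0.6754, -0.3457]] mean [ 0.6754 -0.3457  0.11  ]
```

carry_out(
  jaw=[0.5,0.5,0.5,0.5,0.5,0.5,0.5,0.5,0.5,0.5,0.5,0.5,0.5,0.5,0.5,0.5,0.5,0.5],
  offset=[
    [0.52,0.78,-0.12],
    [0.52,0.78,-0.12],
    [0.52,0.78,-0.12],
    [0.52,0.78,-0.12],
    [0.52,0.78,-0.12],
    [0.52,0.78,-0.12],
    [0.52,0.78,-0.12],
    [0.52,0.78,-0.12],
    [0.52,0.78,-0.12],
    [0.52,0.78,-0.12],
    [0.52,0.78,-0.12],
    [0.52,0.78,-0.12],
    [0.52,0.78,-0.12],
    [0.52,0.78,-0.12],
    [0.52,0.78,-0.12],
    [0.5,0.78,-0.12],
    [0,0,0],
    [0,0,0],
  ],
  rotation=[
    [0,0,0.72],
    [0,0,0.72],
    [0,0,0.72],
    [0,0,0.72],
    [0,0,0.72],
    [0,0,0.72],
    [0,0,0.72],
    [0,0,0.72],
    [0,0,0.72],
    [0,0,0.72],
    [0,0,0.72],
    [0,0,0.72],
    [0,0,0.72],
    [0,0,0.72],
    [0,0,0.72],
    [0,0,0.72],
    [0,0,0],
    [0,0,0],
  ],
  force=60,
)

```text
time: 1.95
ee_pos: [0.5501, 0.0223, 0.2263]
orientation: [[0.135, 0.991, -0.002], [0.991, -0.135, -0.0], [-0.001, -0.002, -1.0]]
ft_force: [0.3, -0.2, -0.5]
width: 0.0427
```

Run:
```python
from bench import *
import cv2,numpy as np
o=observe();print(o["time"],o["ee_pos"],o["orientation"].round(3).tolist(),o["width"],o["ft_force"])
for n in ["wrist"]:
    c=capture(n); cv2.imwrite(f"pics/{n}1.png",c["color"][:,:,::-1]); np.savez(f"pics/{n}1.npz",**c)
```

```text
1.95 [0.55009608 0.02231808 0.22634588] [[0.135, 0.991, -0.002], [0.991, -0.135, -0.0], [-0.001, -0.002, -1.0]] 0.04267236733588768 [ 0.29566504 -0.17012023 -0.4983516 ]
```

View pics/wrist1.png

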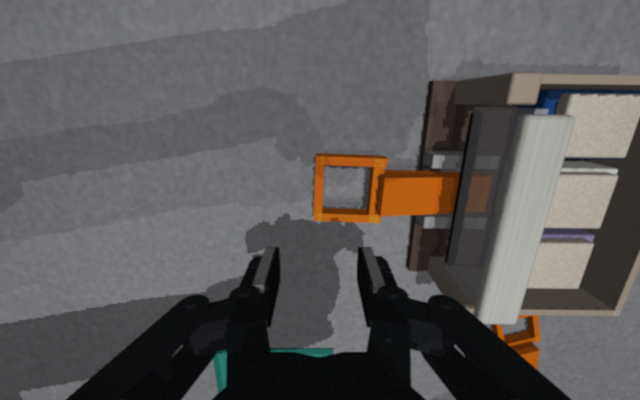

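The wrist view shows the loop's outer corners at roughly (314,155), (387,155), (381,222) and (315,222). The end bar is at column 319, between the jaws.

Run:
```python
from h import *
W=np.load("pics/wrist1.npz")
a=ray(W,[(314,155),(387,156),(381,223),(315,222)],.034);print(a.round(4),a.mean(0))
print("bar centre",ray(W,[(319,188)],.034))
print("gatebar",ray(W,[(533,115),(574,118),(519,323),(479,317)],.125).round(4))
print("base front",ray(W,[(431,81),(410,270)],.012).round(4))
img=cv2.imread("pics/wrist1.png")[140:240,290:430];cv2.imwrite("pics/wz.png",cv2.resize(img,None,fx=5,fy=5,interpolation=cv2.INTER_CUBIC))
```

```text
[[ 0.551   0.0592  0.034 ]
 [ 0.6168  0.0493  0.034 ]
 [ 0.6071 -0.0164  0.034 ]
 [ 0.5428 -0.0066  0.034 ]] [0.57943141 0.02139264 0.034     ]
bar centre [[0.55133742 0.02752306 0.034     ]]
gatebar [[ 0.6812  0.0809  0.125 ]
 [ 0.7046  0.0761  0.125 ]
 [ 0.6864 -0.0677  0.125 ]
 [ 0.6571 -0.0583  0.125 ]]
base front [[ 0.6651  0.108   0.012 ]
 [ 0.6398 -0.089   0.012 ]]
```

View pics/wz.png

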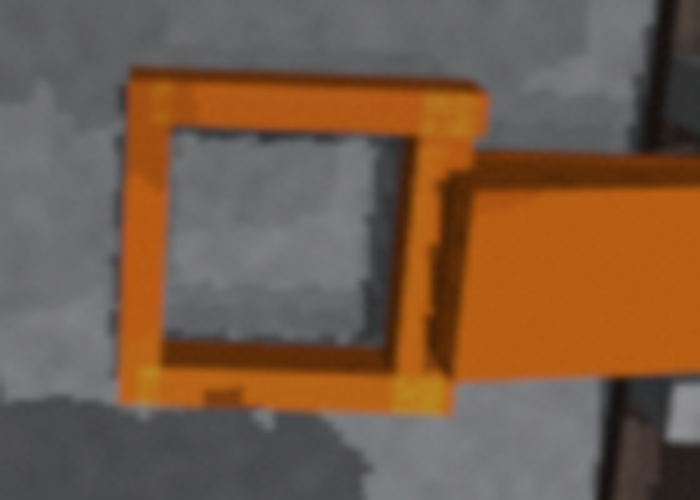

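carry_out(
  jaw=[0.5,0.5,0.5,0.5,0.5,0.5],
  offset=[
    [0,0.08,-0.7],
    [0,0,-0.7],
    [0,0,-0.7],
    [0,0,-0.7],
    [0,0,-0.5],
    [0,0,0],
  ],
  rotation=[
    [0,0,0],
    [0,0,0],
    [0,0,0],
    [0,0,0],
    [0,0,0],
    [0,0,0],
  ],
)

```text
time: 2.6
ee_pos: [0.5479, 0.0236, 0.0927]
orientation: [[0.139, 0.99, -0.005], [0.99, -0.139, -0.0], [-0.001, -0.005, -1.0]]
ft_force: [-0.1, -0.5, -0.2]
width: 0.0428
```

Run:
```python
from bench import *
import cv2,numpy as np
o=observe();print(o["time"],o["ee_pos"],o["orientation"].round(3).tolist(),o["width"],o["ft_force"])
n="wrist"
c=capture(n); cv2.imwrite(f"pics/{n}2.png",c["color"][:,:,::-1]); np.savez(f"pics/{n}2.npz",**c)
```

```text
2.6 [0.54785571 0.02355906 0.09266945] [[0.139, 0.99, -0.005], [0.99, -0.139, -0.0], [-0.001, -0.005, -1.0]] 0.042781586751539986 [-0.12772596 -0.48302469 -0.18226108]
```

View pics/wrist2.png

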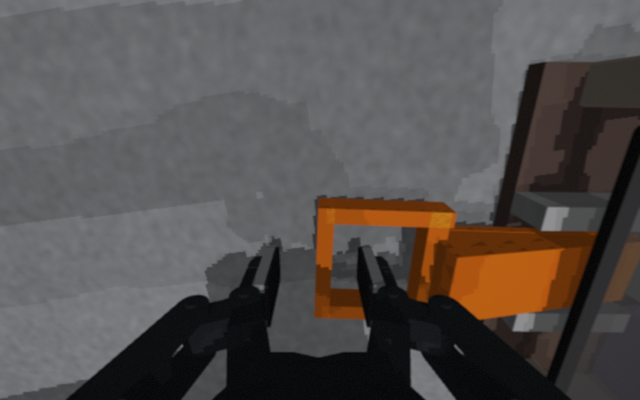

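The end bar is at column 325 and the jaw midpoint at about 319, so the bar sits roughly 2–3 mm further in +x. I'll nudge the tool and close.

carry_out(
  jaw=[0.5,0.75,1,1,1,1,1],
  offset=[
    [0.06,0,0],
    [0,0,0],
    [0,0,0],
    [0,0,0],
    [0,0,0],
    [0,0,0],
    [0,0,0],
  ],
  rotation=[
    [0,0,0],
    [0,0,0],
    [0,0,0],
    [0,0,0],
    [0,0,0],
    [0,0,0],
    [0,0,0],
  ],
  force=50,
)

```text
time: 3.35
ee_pos: [0.5506, 0.0248, 0.0949]
orientation: [[0.137, 0.991, -0.004], [0.991, -0.137, -0.0], [-0.001, -0.004, -1.0]]
ft_force: [-7.3, -1.0, 3.1]
width: 0.0063
```

carry_out(
  jaw=[1,1,1],
  offset=[
    [-0.04,0,0],
    [-0.03,-0.14,0],
    [-0.03,-0.14,0],
  ],
  rotation=[
    [0,0,0],
    [0,0,0.5],
    [0,0,0.5],
  ],
)

```text
time: 3.65
ee_pos: [0.5486, 0.0136, 0.0955]
orientation: [[0.048, 0.999, 0.0], [0.999, -0.048, -0.0], [-0.0, 0.0, -1.0]]
ft_force: [0.1, -1.9, 0.3]
width: 0.0066
```

carry_out(
  jaw=[1,1,1,1],
  offset=[
    [-0.01,0.14,0],
    [-0.01,0.14,0],
    [-0.01,0.14,0],
    [-0.01,0.14,0],
  ],
  rotation=[
    [0,0,-0.5],
    [0,0,-0.5],
    [0,0,-0.5],
    [0,0,-0.5],
  ],
)

```text
time: 4.05
ee_pos: [0.5495, 0.0355, 0.0965]
orientation: [[0.225, 0.974, 0.006], [0.974, -0.225, -0.002], [-0.001, 0.006, -1.0]]
ft_force: [6.9, -4.7, -1.0]
width: 0.0066
```

```bash
cat > snap.py <<'E'
import sys,cv2,numpy as np
from bench import *
o=observe();print(round(o["time"],2),o["ee_pos"].round(4),o["orientation"].round(3).tolist(),round(o["width"],4),o["ft_force"].round(1),o["wrist_torque"].round(2))
k=sys.argv[1]; out=[]
for n in sys.argv[2:]:
    c=capture(n); np.savez(f"pics/{n}{k}.npz",**c); im=c["color"][:,:,::-1]
    if n=="top": im=cv2.resize(im[110:270,210:410],None,fx=3,fy=3,interpolation=cv2.INTER_CUBIC)
    if n=="side": im=cv2.resize(im[170:300,200:400],None,fx=3,fy=3,interpolation=cv2.INTER_CUBIC)
    cv2.imwrite(f"pics/{n}{k}.png",im)
E
python3 snap.py 3 wrist side
```

```text
4.05 [0.5495 0.0355 0.0965] [[0.225, 0.974, 0.006], [0.974, -0.225, -0.002], [-0.001, 0.006, -1.0]] 0.0066 [ 6.9 -4.7 -1. ] [-0.85 -1.41 -0.13]
```

View pics/wrist3.png

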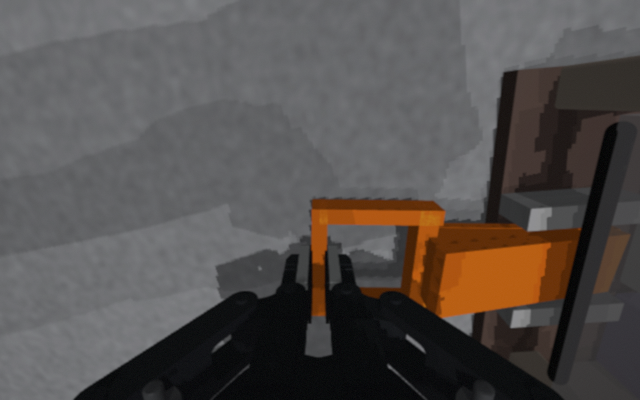

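View pics/side3.png

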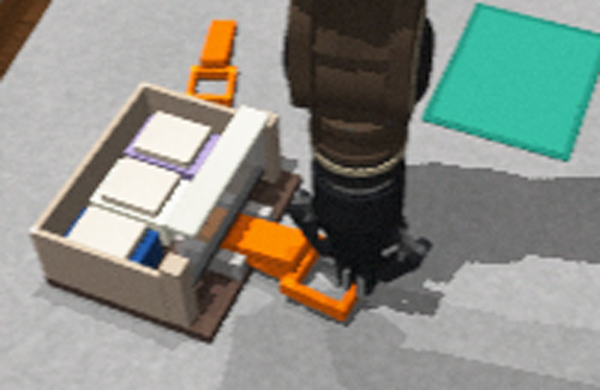

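carry_out(
  jaw=[1,1,1,1],
  offset=[
    [-0.04,-0.14,0],
    [-0.04,-0.14,0],
    [-0.04,-0.14,0],
    [-0.04,-0.14,0],
  ],
  rotation=[
    [0,0,0.5],
    [0,0,0.5],
    [0,0,0.5],
    [0,0,0.5],
  ],
)

```text
time: 4.55
ee_pos: [0.5439, 0.0133, 0.0968]
orientation: [[0.048, 0.999, 0.007], [0.999, -0.048, -0.001], [-0.0, 0.007, -1.0]]
ft_force: [7.9, -1.6, -2.8]
width: 0.0064
```

carry_out(
  jaw=[1,1,1,1],
  offset=[
    [-0.01,0.14,0],
    [-0.01,0.14,0],
    [-0.01,0.14,0],
    [-0.01,0.14,0],
  ],
  rotation=[
    [0,0,-0.5],
    [0,0,-0.5],
    [0,0,-0.5],
    [0,0,-0.5],
  ],
)

```text
time: 4.95
ee_pos: [0.5432, 0.0359, 0.097]
orientation: [[0.224, 0.975, 0.009], [0.975, -0.224, -0.001], [0.001, 0.01, -1.0]]
ft_force: [11.2, -2.4, -3.1]
width: 0.0062
```

carry_out(
  jaw=[1,1,1,1],
  offset=[
    [-0.03,-0.14,0],
    [-0.03,-0.15,0],
    [-0.03,-0.15,0],
    [-0.03,-0.14,0],
  ],
  rotation=[
    [0,0,0.5],
    [0,0,0.5],
    [0,0,0.5],
    [0,0,0.5],
  ],
)

```text
time: 5.35
ee_pos: [0.5375, 0.0128, 0.0968]
orientation: [[0.048, 0.999, 0.007], [0.999, -0.048, -0.0], [0.0, 0.007, -1.0]]
ft_force: [8.1, -1.5, -1.8]
width: 0.0063
```

```bash
python3 snap.py 4 top side
```

```text
5.35 [0.5375 0.0128 0.0968] [[0.048, 0.999, 0.007], [0.999, -0.048, -0.0], [0.0, 0.007, -1.0]] 0.0063 [ 8.1 -1.5 -1.8] [-0.08 -1.5  -0.16]
```

View pics/top4.png

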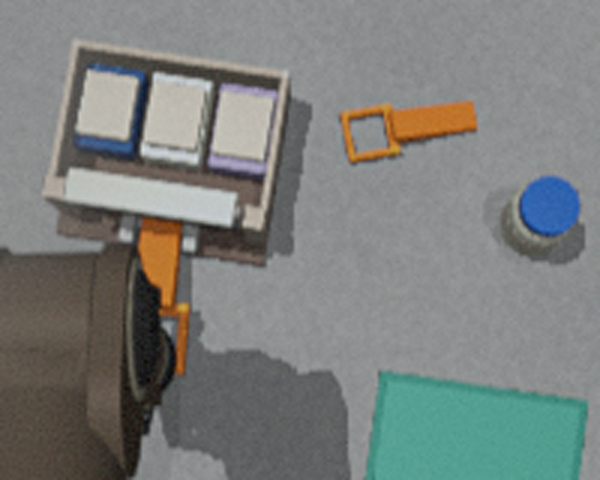

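View pics/side4.png

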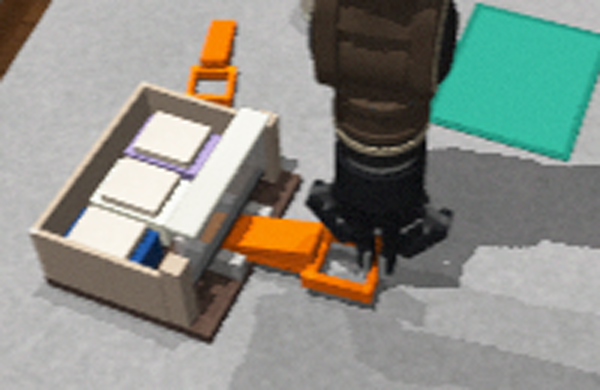

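```bash
cat > shift.py <<'E'
import sys,cv2,numpy as np
from h import *
def sub(n,k,x0,y0,x1,y1,z):
    A=np.load(f"pics/{n}0.npz");B=np.load(f"pics/{n}{k}.npz")
    a=cv2.cvtColor(A["color"],cv2.COLOR_RGB2GRAY)[y0:y1,x0:x1].astype(np.float32)
    b=cv2.cvtColor(B["color"],cv2.COLOR_RGB2GRAY)[y0:y1,x0:x1].astype(np.float32)
    M=np.eye(2,3,dtype=np.float32)
    cc,M=cv2.findTransformECC(a,b,M,cv2.MOTION_EUCLIDEAN,None,None,5) if 0 else cv2.findTransformECC(a,b,M,cv2.MOTION_EUCLIDEAN,(cv2.TERM_CRITERIA_EPS|cv2.TERM_CRITERIA_COUNT,200,1e-6))
    c=np.array([(x1-x0)/2,(y1-y0)/2]); d=M[:,:2]@c+M[:,2]
    p=c+[x0,y0]; q=d+[x0,y0]
    print(n,"cc",round(cc,4),"px",(q-p).round(2),"mm",((ray(B,q,z)-ray(A,p,z))[0,:2]*1000).round(1),"rot",round(np.degrees(np.arctan2(M[1,0],M[0,0])),2))
k=sys.argv[1]
for n in sys.argv[2:]:
    if n=="top": sub("top",k,228,120,312,165,.08)
    else: sub("side",k,208,190,265,275,.08)
E
python3 shift.py 4 top side
```

```text
top cc 0.9998 px [0.   0.01] mm [-0. -0.] rot 0.01
side cc 0.9972 px [0.02 0.02] mm [-0.1  0.1] rot 0.08
```

carry_out(
  jaw=[1,1,1,1,1,1,1,1],
  offset=[
    [-0.01,0.15,0],
    [-0.02,0.15,0],
    [-0.02,0.15,0],
    [-0.02,0.15,0],
    [-0.04,-0.15,0],
    [-0.04,-0.15,0],
    [-0.04,-0.15,0],
    [-0.04,-0.15,0],
  ],
  rotation=[
    [0,0,-0.5],
    [0,0,-0.5],
    [0,0,-0.5],
    [0,0,-0.5],
    [0,0,0.5],
    [0,0,0.5],
    [0,0,0.5],
    [0,0,0.5],
  ],
)

```text
time: 6.25
ee_pos: [0.529, 0.0127, 0.097]
orientation: [[0.048, 0.999, 0.009], [0.999, -0.048, -0.0], [0.0, 0.009, -1.0]]
ft_force: [10.1, -1.7, -2.3]
width: 0.0066
```

carry_out(
  jaw=[1,1,1,1,1,1,1,1],
  offset=[
    [-0.01,0.16,0],
    [-0.02,0.16,0],
    [-0.02,0.16,0],
    [-0.02,0.16,0],
    [-0.04,-0.16,0],
    [-0.04,-0.16,0],
    [-0.04,-0.16,0],
    [-0.04,-0.16,0],
  ],
  rotation=[
    [0,0,-0.5],
    [0,0,-0.5],
    [0,0,-0.5],
    [0,0,-0.5],
    [0,0,0.5],
    [0,0,0.5],
    [0,0,0.5],
    [0,0,0.5],
  ],
)

```text
time: 7.05
ee_pos: [0.5195, 0.0128, 0.097]
orientation: [[0.047, 0.999, 0.008], [0.999, -0.047, -0.0], [0.0, 0.008, -1.0]]
ft_force: [8.7, -1.3, -2.5]
width: 0.0064
```

```bash
python3 snap.py 5 top side; python3 shift.py 5 top side
```

```text
7.05 [0.5195 0.0128 0.097 ] [[0.047, 0.999, 0.008], [0.999, -0.047, -0.0], [0.0, 0.008, -1.0]] 0.0064 [ 8.7 -1.3 -2.5] [-0.11 -1.67 -0.06]
top cc 0.9998 px [0.01 0.  ] mm [-0. -0.] rot 0.02
side cc 0.9947 px [0.   0.04] mm [-0.1  0.1] rot 0.17
```

View pics/side5.png

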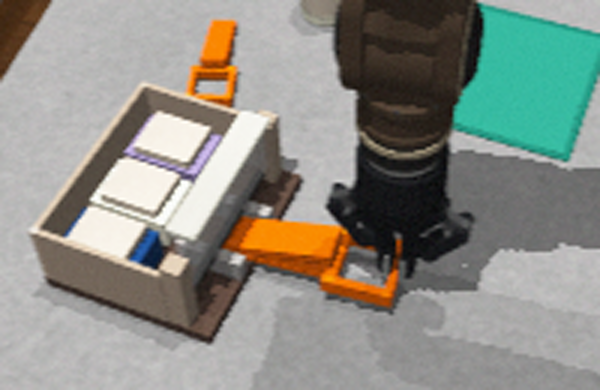

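carry_out(
  jaw=[1,1,1,1,1,1,1,1],
  offset=[
    [-0.01,0.18,0],
    [-0.02,0.18,0],
    [-0.02,0.18,0],
    [-0.02,0.18,0],
    [-0.04,-0.17,0],
    [-0.04,-0.17,0],
    [-0.04,-0.17,0],
    [-0.04,-0.17,0],
  ],
  rotation=[
    [0,0,-0.5],
    [0,0,-0.5],
    [0,0,-0.5],
    [0,0,-0.5],
    [0,0,0.5],
    [0,0,0.5],
    [0,0,0.5],
    [0,0,0.5],
  ],
)

```text
time: 7.95
ee_pos: [0.5073, 0.0145, 0.0957]
orientation: [[0.047, 0.999, 0.002], [0.999, -0.047, 0.0], [0.0, 0.002, -1.0]]
ft_force: [0.3, 0.0, -1.2]
width: 0.0062
```

carry_out(
  jaw=[1,1,1,1,1,1,1,1],
  offset=[
    [-0.02,0.18,0],
    [-0.02,0.18,0],
    [-0.02,0.18,0],
    [-0.02,0.18,0],
    [-0.04,-0.17,0],
    [-0.04,-0.17,0],
    [-0.04,-0.17,0],
    [-0.04,-0.17,0],
  ],
  rotation=[
    [0,0,-0.5],
    [0,0,-0.5],
    [0,0,-0.5],
    [0,0,-0.5],
    [0,0,0.5],
    [0,0,0.5],
    [0,0,0.5],
    [0,0,0.5],
  ],
)

```text
time: 8.75
ee_pos: [0.4971, 0.0161, 0.0953]
orientation: [[0.047, 0.999, 0.0], [0.999, -0.047, 0.0], [0.0, 0.0, -1.0]]
ft_force: [-0.1, 0.3, -1.5]
width: 0.0062
```

```bash
python3 snap.py 6 top side; python3 shift.py 6 top side
```

```text
8.75 [0.4971 0.0161 0.0953] [[0.047, 0.999, 0.0], [0.999, -0.047, 0.0], [0.0, 0.0, -1.0]] 0.0062 [-0.1  0.3 -1.5] [0.04 0.15 0.01]
top cc 0.9998 px [-0.    0.01] mm [-0.  0.] rot 0.01
side cc 0.9805 px [-0.05  0.06] mm [0.1 0.2] rot 0.27
```

View pics/side6.png

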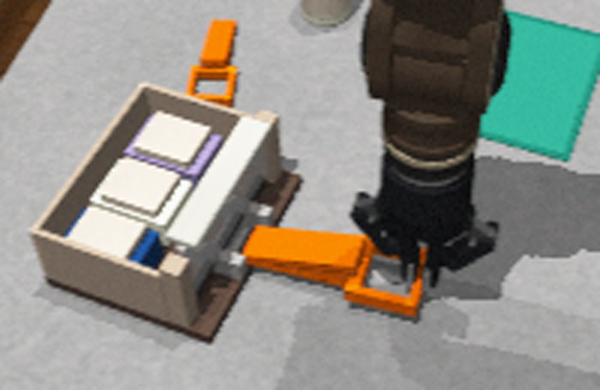

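Free: the gate has dropped, the wedge is held level and the bay shift is about 0 mm. Next I carry the wedge to the mat.

carry_out(
  jaw=[1,1,1,1,1,1,1,1,1,1,1,1,1,1,1,1,1,1,1,1],
  offset=[
    [-0.3,0.02,0.02],
    [-0.4,0.02,0.1],
    [-0.4,0.02,0.1],
    [-0.4,0,0.1],
    [-0.19,-0.3,0.1],
    [-0.19,-0.6,0],
    [-0.19,-0.6,0],
    [-0.19,-0.6,0],
    [-0.19,-0.6,0],
    [-0.19,-0.6,0],
    [-0.19,-0.6,0],
    [-0.19,-0.6,0],
    [-0.19,-0.6,0],
    [-0.19,-0.6,0],
    [-0.19,-0.6,0],
    [-0.19,-0.6,0],
    [-0.19,-0.4,0],
    [0,-0.2,0],
    [0,-0.1,0],
    [0,0,0],
  ],
  rotation=[
    [0,0,0],
    [0,0,0],
    [0,0,0],
    [0,0,0],
    [0,0,0],
    [0,0,0],
    [0,0,0],
    [0,0,0],
    [0,0,0],
    [0,0,0],
    [0,0,0],
    [0,0,0],
    [0,0,0],
    [0,0,0],
    [0,0,0],
    [0,0,0],
    [0,0,0],
    [0,0,0],
    [0,0,0],
    [0,0,0],
  ],
)

```text
time: 10.85
ee_pos: [0.3385, -0.2856, 0.112]
orientation: [[0.05, 0.999, 0.0], [0.999, -0.05, -0.0], [-0.0, 0.0, -1.0]]
ft_force: [0.4, -0.1, -1.0]
width: 0.0062
```

```bash
python3 snap.py 7 wrist
python3 - <<'E'
from bench import *;import cv2,numpy as np
c=capture("side");np.savez("pics/side7.npz",**c);cv2.imwrite("pics/side7.png",c["color"][:,:,::-1])
c=capture("top");np.savez("pics/top7.npz",**c);cv2.imwrite("pics/top7.png",c["color"][:,:,::-1])
E
```

```text
10.85 [ 0.3385 -0.2856  0.112 ] [[0.05, 0.999, 0.0], [0.999, -0.05, -0.0], [-0.0, 0.0, -1.0]] 0.0062 [ 0.4 -0.1 -1. ] [0.03 0.13 0.  ]
```

View pics/side7.png

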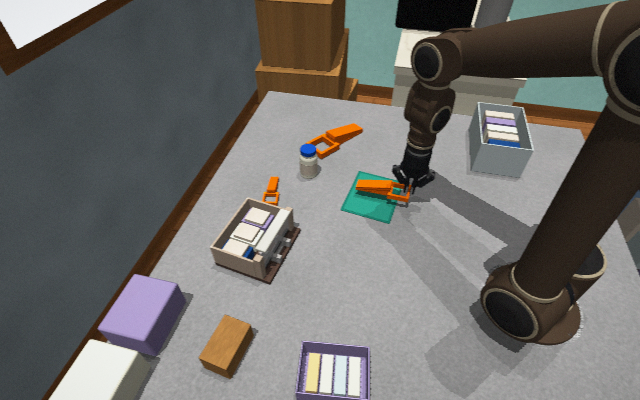

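View pics/top7.png

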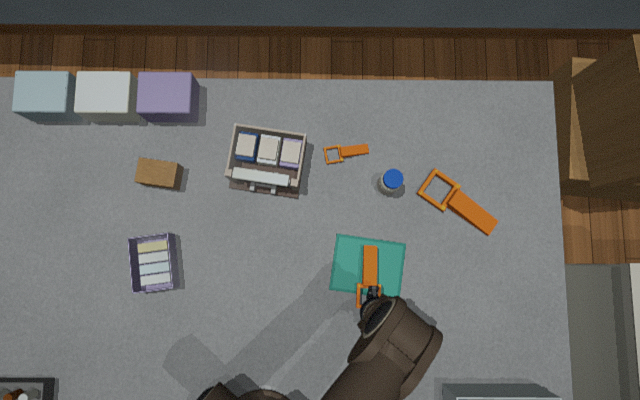

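View pics/wrist7.png

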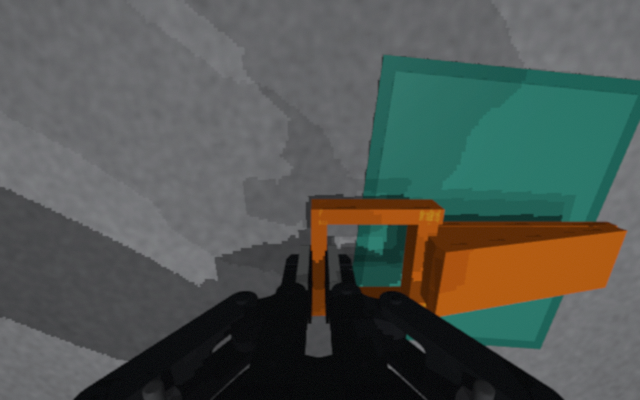

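The wedge is over the mat: its body runs from (371,246) to (371,285) px in the top view. I'll shift 8 mm in +x and lower.

carry_out(
  jaw=[1,1,1,1,1],
  offset=[
    [0.2,0,-0.2],
    [0,0,-0.25],
    [0,0,-0.2],
    [0,0,-0.1],
    [0,0,0],
  ],
  rotation=[
    [0,0,0],
    [0,0,0],
    [0,0,0],
    [0,0,0],
    [0,0,0],
  ],
)

```text
time: 11.5
ee_pos: [0.3458, -0.285, 0.081]
orientation: [[0.049, 0.999, -0.001], [0.999, -0.049, 0.001], [0.001, -0.001, -1.0]]
ft_force: [-0.5, 0.5, -1.1]
width: 0.0062
```

carry_out(
  jaw=[1,1],
  offset=[
    [0,0,-0.03],
    [0,0,0],
  ],
  rotation=[
    [0,0,0],
    [0,0,0],
  ],
)

```text
time: 11.7
ee_pos: [0.3462, -0.2854, 0.0808]
orientation: [[0.049, 0.999, 0.0], [0.999, -0.049, 0.0], [0.0, 0.0, -1.0]]
ft_force: [-0.6, 0.5, -0.1]
width: 0.006
```

```bash
python3 snap.py 8 wrist
```

```text
11.7 [ 0.3462 -0.2854  0.0808] [[0.049, 0.999, 0.0], [0.999, -0.049, 0.0], [0.0, 0.0, -1.0]] 0.006 [-0.6  0.5 -0.1] [0.3  0.24 0.09]
```

View pics/wrist8.png

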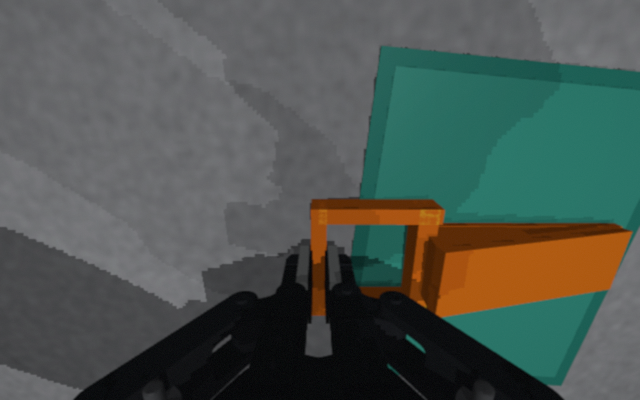

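It is touching down: the vertical force went from -1.1 to -0.1 N. I'll release and rise.

carry_out(
  jaw=[0.85,0.7,0.6,0.55,0.55,0.55,0.55,0.55,0.55],
  offset=[
    [0,0,0],
    [0,0,0],
    [0,0,0],
    [0,0,0],
    [0,0,0.3],
    [0,0,0.7],
    [0,0,1],
    [0,0,1],
    [0,0,1],
  ],
  rotation=[
    [0,0,0],
    [0,0,0],
    [0,0,0],
    [0,0,0],
    [0,0,0],
    [0,0,0],
    [0,0,0],
    [0,0,0],
    [0,0,0],
  ],
)

```text
time: 12.65
ee_pos: [0.346, -0.2852, 0.2433]
orientation: [[0.049, 0.999, 0.001], [0.999, -0.049, -0.001], [-0.001, 0.001, -1.0]]
ft_force: [1.4, -0.3, 0.2]
width: 0.0385
```

```bash
python3 snap.py 9 wrist
python3 - <<'E'
from bench import *;import cv2,numpy as np
c=capture("side");np.savez("pics/side9.npz",**c);cv2.imwrite("pics/side9.png",cv2.resize(c["color"][150:300,200:420,::-1],None,fx=3.5,fy=3.5,interpolation=cv2.INTER_CUBIC))
E
```

```text
12.65 [ 0.346  -0.2852  0.2433] [[0.049, 0.999, 0.001], [0.999, -0.049, -0.001], [-0.001, 0.001, -1.0]] 0.0385 [ 1.4 -0.3  0.2] [-0.01 -0.05 -0.04]
```

View pics/side9.png

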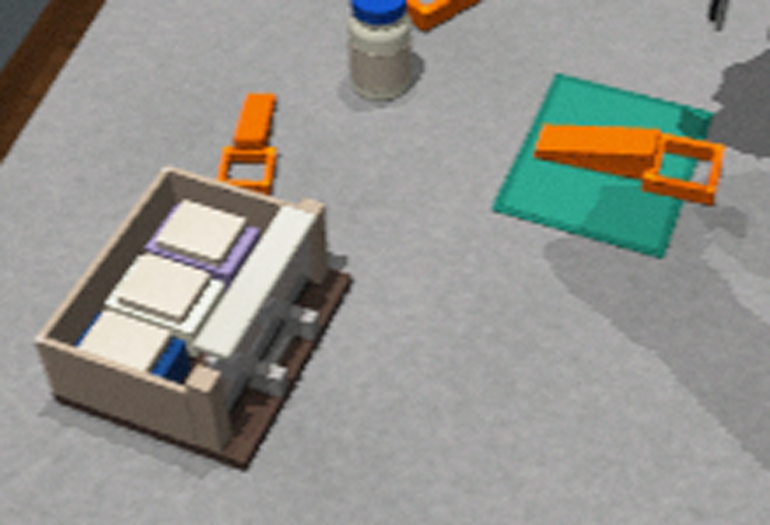

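View pics/wrist9.png

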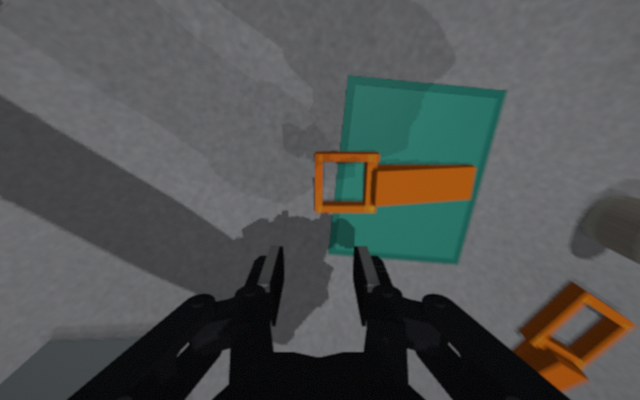

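The wedge lies on the mat at about (600,150) in the side crop, and the bay is untouched. Next, the gate.

carry_out(
  jaw=[1,1,1,1,1,1,1,1,1,1,1,1,1,1,1,1,1],
  offset=[
    [0.64,0.56,0],
    [0.64,0.56,0],
    [0.64,0.56,0],
    [0.64,0.56,0],
    [0.64,0.56,0],
    [0.64,0.56,0],
    [0.64,0.56,0],
    [0.64,0.56,0],
    [0.64,0.56,0],
    [0.64,0.56,0],
    [0.64,0.56,0],
    [0.64,0.56,0],
    [0.66,0.52,0],
    [0,0,-0.6],
    [0,0,-0.6],
    [0,0,0],
    [0,0,0],
  ],
  rotation=[
    [0,0,-0.1],
    [0,0,-0.1],
    [0,0,-0.1],
    [0,0,-0.1],
    [0,0,-0.1],
    [0,0,-0.1],
    [0,0,-0.1],
    [0,0,-0.1],
    [0,0,-0.1],
    [0,0,-0.1],
    [0,0,0],
    [0,0,0],
    [0,0,0],
    [0,0,0],
    [0,0,0],
    [0,0,0],
    [0,0,0],
  ],
  force=30,
)

```text
time: 14.45
ee_pos: [0.6795, 0.0041, 0.1928]
orientation: [[0.136, 0.991, -0.001], [0.991, -0.136, -0.0], [-0.0, -0.001, -1.0]]
ft_force: [-0.1, 0.7, 0.3]
width: -0.0
```

```bash
python3 snap.py 10 wrist side
```

```text
14.45 [0.6795 0.0041 0.1928] [[0.136, 0.991, -0.001], [0.991, -0.136, -0.0], [-0.0, -0.001, -1.0]] -0.0 [-0.1  0.7  0.3] [ 0.04  0.   -0.01]
```

View pics/wrist10.png

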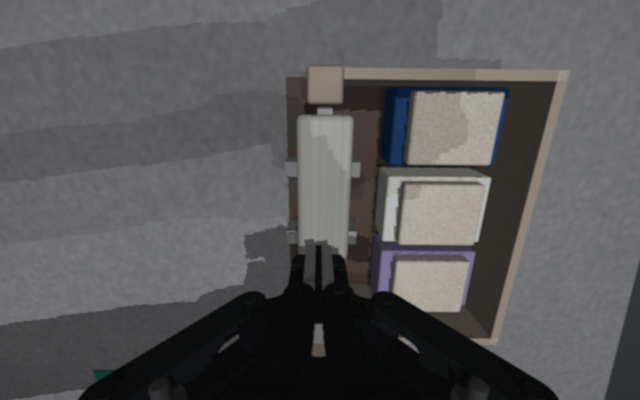

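View pics/side10.png

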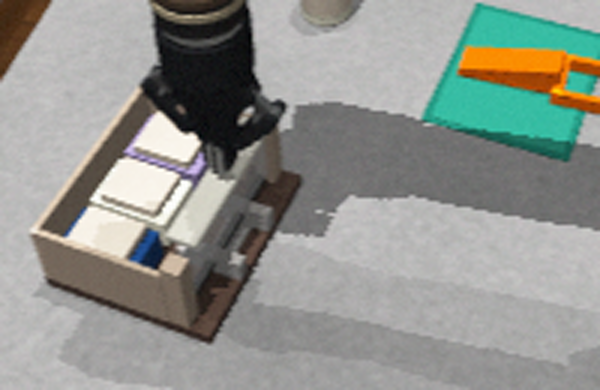

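The fingers (column 319) are centred over the bar (column 324). Pressing down.

carry_out(
  jaw=[1,1,1,1],
  offset=[
    [0.03,0,-0.15],
    [0,0,-0.1],
    [0,0,-0.08],
    [0,0,0],
  ],
  rotation=[
    [0,0,0],
    [0,0,0],
    [0,0,0],
    [0,0,0],
  ],
)

```text
time: 14.95
ee_pos: [0.6811, 0.0041, 0.1795]
orientation: [[0.136, 0.991, 0.0], [0.991, -0.136, -0.0], [-0.0, 0.0, -1.0]]
ft_force: [-0.5, 0.4, 0.3]
width: -0.0001
```

carry_out(
  jaw=[1,1,1],
  offset=[
    [0,0,-0.08],
    [0,0,-0.05],
    [0,0,0],
  ],
  rotation=[
    [0,0,0],
    [0,0,0],
    [0,0,0],
  ],
)

```text
time: 15.25
ee_pos: [0.6811, 0.004, 0.1776]
orientation: [[0.136, 0.991, 0.003], [0.991, -0.136, -0.0], [0.0, 0.003, -1.0]]
ft_force: [-6.5, -0.3, 16.8]
width: 0.0
```

carry_out(
  jaw=[1,1,1],
  offset=[
    [0,0,-0.04],
    [0,0,0],
    [0,0,0],
  ],
  rotation=[
    [0,0,0],
    [0,0,0],
    [0,0,0],
  ],
)

```text
time: 15.55
ee_pos: [0.681, 0.0041, 0.1775]
orientation: [[0.136, 0.991, 0.004], [0.991, -0.136, -0.0], [0.0, 0.004, -1.0]]
ft_force: [-8.7, -0.8, 23.2]
width: -0.0001
```

Bottomed out: at 23 N the height stays at 0.1775, which is the shut height. I'll rise and check.

carry_out(
  jaw=[1,1,1,1,1,1,1,1,1,1,1],
  offset=[
    [0,0,0.2],
    [0,0,0.5],
    [0,0,1],
    [-0.4,-0.3,0.9],
    [-0.7,-0.5,0.4],
    [-0.8,-0.6,0],
    [-0.8,-0.6,0],
    [-0.8,-0.6,0],
    [-0.8,-0.6,0],
    [0,0,0],
    [0,0,0],
  ],
  rotation=[
    [0,0,0],
    [0,0,0],
    [0,0,0],
    [0,0,0],
    [0,0,0],
    [0,0,0],
    [0,0,0],
    [0,0,0],
    [0,0,0],
    [0,0,0],
    [0,0,0],
  ],
)

```text
time: 16.65
ee_pos: [0.5087, -0.1243, 0.2929]
orientation: [[0.138, 0.99, 0.001], [0.99, -0.138, 0.0], [0.0, 0.001, -1.0]]
ft_force: [-0.5, 0.2, 0.0]
width: 0.0003
```

```bash
python3 snap.py 11 top side; python3 shift.py 11 top side
python3 - <<'E'
import numpy as np,cv2
t=np.load("pics/top11.npz");cv2.imwrite("pics/t11f.png",t["color"][:,:,::-1])
s=np.load("pics/side11.npz");cv2.imwrite("pics/s11z.png",cv2.resize(s["color"][180:290,200:300,::-1],None,fx=5,fy=5,interpolation=cv2.INTER_CUBIC))
E
```

```text
16.65 [ 0.5087 -0.1243  0.2929] [[0.138, 0.99, 0.001], [0.99, -0.138, 0.0], [0.0, 0.001, -1.0]] 0.0003 [-0.5  0.2  0. ] [ 0.03 -0.    0.03]
top cc 0.9998 px [0.01 0.01] mm [-0. -0.] rot 0.0
side cc 0.9716 px [-0.1   0.06] mm [0.2 0.2] rot 0.27
```

View pics/t11f.png

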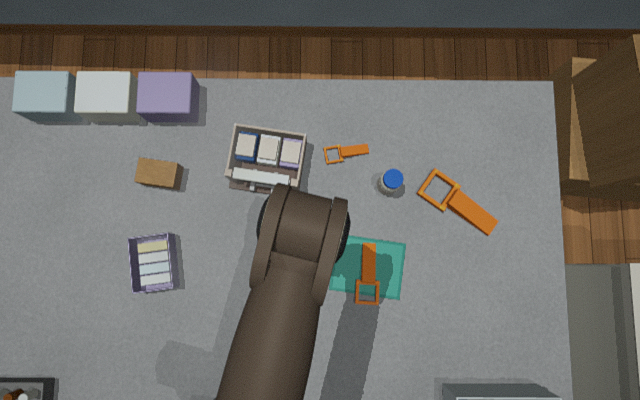

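View pics/s11z.png

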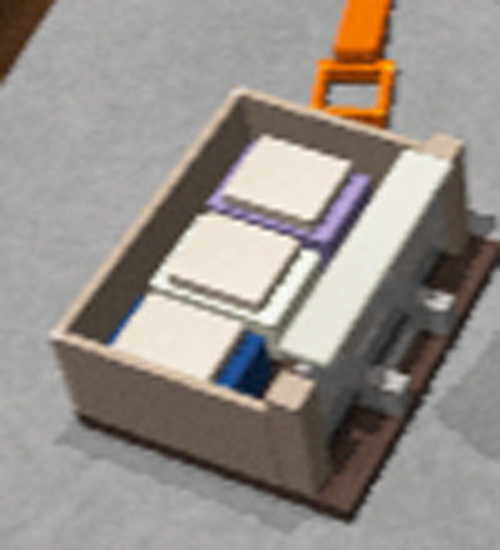

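Run:
```python
from h import *
S=np.load("pics/side11.npz");T=np.load("pics/top11.npz");S0=np.load("pics/side0.npz");S9=np.load("pics/side9.npz")
p=np.array([.682,-.066,0])
for z in (.125,.110,.105):print(z,proj(S,p+[0,0,z]))
for n,c in(("0",S0),("9",S9),("11",S)):
    h=c["color"].astype(int); print(n,"col280 rows",[(r,h[r,282].tolist()) for r in range(203,214)])
c=T["color"].astype(int)
m=((c[...,0]>120)&(c[...,2]<60)&(c[...,1]<130))[235:310,340:400].astype(np.uint8)
ys,xs=np.nonzero(m);print("wedge px",xs.min()+340,xs.max()+340,ys.min()+235,ys.max()+235)
ce=ray(T,[((368+369)/2,(ys.min()+ys.max())/2+235)],.02)[0];print("approx centre incl loop",ce)
mat=np.array([.4451,-.2911]);print("mid est rel mat",np.array([.3462+.099,-.2854-.005])-mat)
```

```text
0.125 [[280.59953558 205.21097283]]
0.11 [[281.00732473 208.9086315 ]]
0.105 [[281.14136641 210.12406446]]
0 col280 rows [(203, [167, 167, 167]), (204, [171, 171, 166]), (205, [191, 191, 183]), (206, [238, 237, 229]), (207, [236, 234, 228]), (208, [236, 235, 227]), (209, [235, 234, 227]), (210, [235, 235, 228]), (211, [237, 236, 228]), (212, [236, 235, 228]), (213, [237, 235, 229])]
9 col280 rows [(203, [161, 162, 159]), (204, [164, 161, 159]), (205, [160, 163, 158]), (206, [164, 164, 162]), (207, [174, 172, 163]), (208, [204, 186, 166]), (209, [235, 232, 226]), (210, [234, 233, 226]), (211, [236, 234, 227]), (212, [234, 233, 225]), (213, [234, 233, 226])]
11 col280 rows [(203, [162, 164, 163]), (204, [166, 165, 164]), (205, [163, 163, 162]), (206, [165, 166, 163]), (207, [177, 171, 164]), (208, [208, 188, 164]), (209, [165, 150, 130]), (210, [227, 226, 216]), (211, [238, 236, 228]), (212, [238, 236, 229]), (213, [236, 234, 226])]
wedge px 355 378 243 304
approx centre incl loop [ 0.42487749 -0.28998698  0.02      ]
mid est rel mat [0.0001 0.0007]
```

```bash
python3 -c "
from bench import *
print(observe()['time'],close_job())"
```

```text
the job is handed in; nothing more can be done
16.75 None
```

I worked the wedge loose, laid it on the mat, pressed the gate shut and handed in at 16.75 s. `close_job` gave no verdict.

- **Freeing the wedge:** I gripped the end bar of its loop and swung it about ±5° with small pulls. The wrist force I read after each swing never passed about 12 N. The wedge came free and the gate dropped.
- **Wedge:** In the final views it lies right way up and looks flat on the mat. The release pose puts its middle within about 1 mm of the mat's centre. I did not measure its tilt.
- **Gate:** It bottomed out under 23 N with the fingertips 105 mm above the counter, which is the shut height. The last side view shows the bar at that height after I let go.
- **Bay:** Comparing the top view before and after shows no shift. The side view reads about 0.2 mm and 0.3° at a weaker match. The two do not quite agree, probably because the gate and shadows changed in that crop.
- **Bin, jar and carton:** By eye they stand where they were in the top view. I did not measure them.
- **Robot:** The arm is clear of everything.

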